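# Put the sample tray on the balance with the lifter

## Robot

A 6-joint arm with a two-finger parallel gripper is mounted at the origin on the work surface. World frame = base frame: x ahead of the robot, y to its left, z up, the work surface at z = 0. Lengths are in m, angles in rad, forces in N, time in s.
With the tool pointing down it reaches from about 0.4 to 0.825 m from the base axis. Payload 7 kg.
Tool frame: the origin (TCP) lies at the very end of the fingers, on their centre line; the grasp point (between the pads) lies 19 mm behind it; z points along the fingers, y is the direction in which the jaws open and shut (so a half turn about z gives the same grasp; the last joint's range is limited). The gripper opens to 88 mm and grips with 3 to 60 N. Pads are 19 mm wide; open, the fingers measure 130 mm over their backs; the gripper's body (78 mm by 193 mm) begins 47 mm behind the grasp point.
Start: joints at [-0.814, 0.359, 0.012, 0, -1.224, -0.288], TCP at [0.305, -0.602, 0.227] pointing down, gripper open.
Joint ranges: [-3.07, 3.07], [-1.43, 2.12], [-1.02, 1.25], [-3.03, 1.67], [-3.05, -0], [-3.03, 3.03]. Speed limits (rad/s): [2.39, 2.39, 3.01, 3.14, 3.14, 3.14].

## Interface

Orientations are given as a 3x3 rotation matrix whose columns are the frame's x, y, z axes.
In Python, from plant import arm gives the robot as it stands. The module is installed in compiled form; this text tells all that it offers.
- The arm moves only by the tool arm_command, never from a script. Its argument "moves" is a list of rows, each a list of 3 entries, a list of its own where there are three numbers: the shift along the tool's x, y, z in mm, then the turn, a rotation vector about the tool's x, y, z in rad, then the finger opening in mm, from 0 to 87.6. In form: [[[tx, ty, tz], [wx, wy, wz], claw], ...]. A call has 1 to 20 rows; each row shifts and turns the commanded pose from where the row before left it, along the tool's axes as they then stand; what a row does not reach is not made up. A row lasts 1/8 s, in which the tool goes at most 62.5 mm and 10.7 degrees, less where a joint would pass 70% of its speed; a pose out of reach is approached as far as the arm can. A call with a gripper value outside its range is refused whole. The fingers move at their own pace and stop on an object; the grip force is fixed at half the most. Time passes only in rows, so rows that do not move let the fingers close. It gives the time, the measured TCP pose, the force and the opening at its end, in the units of the state.
- arm.observe(): the state, without advancing time (a new reading comes with each control period).
- arm.capture(name): name is "scene" or "top"; returns a dict with "color" (480x640x3 uint8, blue, green, red), "z_map" (480x640 float32, m along the optical axis (not along the pixel's ray), 0 where there is no reading), "K" (3x3 intrinsics, pixels), "R" (3x3) and "t" (3): a world point X has camera coordinates R X + t. Camera axes: x right, y down, z forward; pixel columns grow to the right and rows downward; lengths in m; the calibration is good to about 2 mm. A picture is of the moment at which its call begins.
- arm.hand_in(): hands the job in, once; it reports no verdict.
The state is a dict: "clock": time; "qpos": joint angles; "qd": joint speeds; "effort": joint torques, N m; "position": TCP position; "eef_rot": TCP orientation; "contact_force": force on the tool from outside, world axes, zero at the start; "wrist_torque": the same for the moment, N m; "opening": finger opening in m.
Only numpy, scipy, OpenCV 4.12 (cv2) and the standard library are available. Lean on these libraries where they do the work, as an engineer would, in place of code of your own. Each camera call takes 0.05 s, during which the arm holds its last target. There are 200 camera calls.

## Task

Weigh the metal samples: slide the blade of the lifter under the tray that carries the round glass dish, lift it and set it down in the middle of the balance pan, square to the pan, keeping it level. Draw the lifter out again and lay it flat on the bench. Do not touch the tray with the gripper, and leave the other tray, with the microscope slides, where it is.

Things in the scene. Friction and masses are not known exactly. Their poses are not given: they have to be found in the camera images.
- dish_tray: Tray to weigh: aluminium, 100 x 100 mm, about 140 g, with a fixed clear round dish 86 mm across (top at z = 36). Origin: centre of underside, x along its two runners, z up. Runners 16 tall, 8 wide, at the left and right edges (y = +-50 outside): under the 5 mm plate is a straight channel 84 wide, 16 high, open at the front (-x, towards the robot) and back.
- slide_tray: The other tray, to be left alone: same tray and axes as dish_tray, but carrying three flat glass slides side by side instead of a dish (top at z = 26 mm).
- lifter: Lifter lying on the bench, 200 g. Flat steel blade 170 (x) x 50 x 3 mm; origin: centre of its underside, x to its free front end (tip x = +85), z up. Above its rear a black bar handle 80 (x) x 18 (y) x 26 mm tall, centre x = -65, z = 63 (z 50 to 76), on a 12 mm wide stem; grip it across the 18 mm from above. Blade ahead of x = -25 has nothing above it.
- balance_pan (a point): Centre of the top face of the balance's fixed flat steel pan, 160 (x) x 170 mm (y), 62 mm above the bench, on a white housing 260 x 200 mm whose top is 11 mm lower; x points away from the robot along the balance, z up. Nothing stands on it or in front (-x) of it.
Mind the look-alikes: they are no part of the job. Leave any purple look-alike of the lifter alone.

How it is judged:
By the outcome, as a careful person would: the job done as asked, in the order asked, and still so for the second after the job is handed in, with the robot touching nothing.
It also fails if it takes over 64 s, if anything falls off the work surface, if the arm or the gripper's body presses on something with over 40 N, if the wrist force passes 120 N, or if a joint passes its speed limit or range.

## Working session

There is one attempt and no reset: what is moved stays moved. The work goes in short steps, Python scripts to look and compute and a tool call to move; the robot and the scene stay as the last step left them, time stands still between calls to the robot, and variables do not carry over. Pictures are saved under pics/ and viewed, about 8 in all and at most 12, crops included, and the job is handed in when it is done.

Besides the shell and the picture viewer there is one more tool, called by a JSON object that holds its "method" and its "body", one argument or row to a line. arm_command: Moves the arm, as the interface text tells. Its arguments: {"type":"object","properties":{"moves":{"type":"array"}},"required":["moves"]}

```bash
mkdir -p pics; cat > h.py <<'E'
import numpy as np, cv2
from plant import arm
def cap(n,fn=None):
    c=arm.capture(n)
    if fn: cv2.imwrite('pics/'+fn,c['color'])
    return c
def pts(c):
    v,u=np.mgrid[0:480,0:640]; z=c['z_map'].astype(float); K=c['K']
    P=np.stack([(u-K[0,2])/K[0,0]*z,(v-K[1,2])/K[1,1]*z,z],-1)
    W=(P-c['t'])@c['R']; W[z==0]=np.nan; return W
def ray(c,u,v,h):
    d=c['R'].T@np.linalg.inv(c['K'])@np.array([u,v,1.]); o=-c['R'].T@c['t']
    return o+d*(h-o[2])/d[2]
E
python3 - <<'E'
from h import *
for n in('scene','top'):
    c=cap(n,n+'0.png'); print(n,c['K'][0,0],(-c['R'].T@c['t']).round(3),c['R'].round(2).tolist())
    np.savez('/tmp/'+n,**c)
s=arm.observe();print(s['clock'],s['position'],s['eef_rot'].round(3) if hasattr(s['eef_rot'],'round') else s['eef_rot'],s['opening'])
E
```

```text
scene 586.8262226955154 [ 1.372 -0.389  0.867] [[0.36, 0.93, -0.0], [0.59, -0.23, -0.78], [-0.73, 0.28, -0.63]]
top 445.7329632835328 [ 0.376 -0.055  0.841] [[-0.03, -1.0, 0.01], [-1.0, 0.03, -0.09], [0.09, -0.01, -1.0]]
0.1 [ 0.30475539 -0.60180991  0.2257277 ] [[-0.892 -0.452 -0.001]
 [-0.452  0.892  0.001]
 [ 0.     0.001 -1.   ]] 0.08747631140806998
```

View pics/scene0.png

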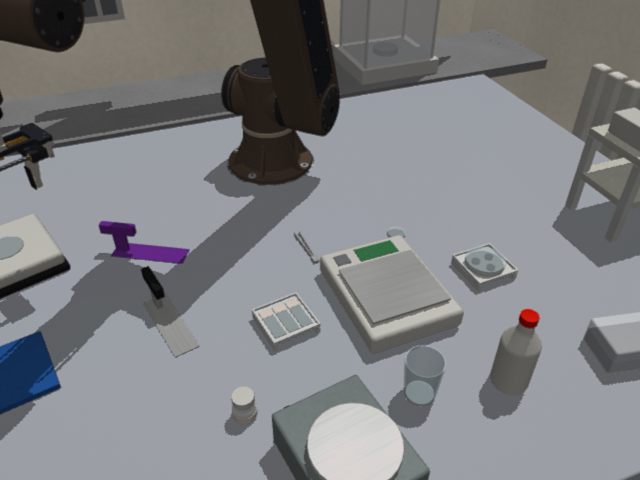

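View pics/top0.png

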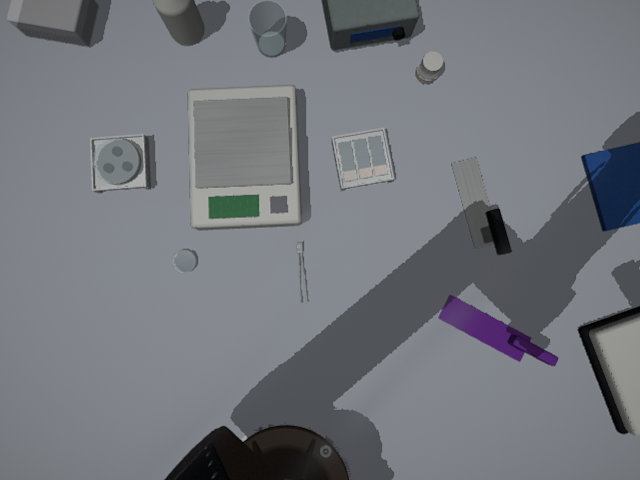

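Scene and top views. Candidates (top-view pixels):
- **Lifter:** the steel one with the black handle at (480,205), and a purple look-alike at (495,330), which I leave alone.
- **Trays:** the round-dish tray at (120,163) is the one to weigh. The slide tray at (363,158) stays where it is.
- **Balances:** the white one with a rectangular steel pan at (243,143). The grey round-pan one at (370,15) and the one at the left of the scene view are look-alikes.

Next I measure.

```bash
cat > m.py <<'E'
from h import *
c=dict(np.load('/tmp/top.npz')); W=pts(c)
def rect(name,box,m):
    u0,v0,u1,v1=box; k=np.zeros((480,640),bool);k[v0:v1,u0:u1]=1
    k&=m; n,l,st,_=cv2.connectedComponentsWithStats(k.astype(np.uint8))
    if n<2: print(name,'none');return
    i=1+st[1:,4].argmax(); P=W[l==i]; r=cv2.minAreaRect((P[:,:2]*1000).astype(np.float32))
    print(name,'n',len(P),'c',np.round(r[0],1),'size',np.round(r[1],1),'ang',round(r[2],2),'zmed',np.nanmedian(P[:,2]).round(4),'z5-95',np.nanpercentile(P[:,2],[5,95]).round(4))
Z=W[...,2]; 
rect('handle',(440,140,530,270),Z>.04)
rect('blade',(440,140,530,270),(Z>.0015)&(Z<.02))
hsv=cv2.cvtColor(c['color'],cv2.COLOR_BGR2HSV)
rect('tray',(70,120,170,205),Z>.008)
rect('slides',(320,115,410,200),Z>.008)
rect('pan',(180,75,310,240),Z>.057)
rect('housing',(180,75,310,240),Z>.03)
for p in [(120,250),(400,230),(560,60)]: print('bench z',p,Z[p[1],p[0]].round(4))
cr=[cv2.resize(c['color'][a:a+140,b:b+140],(400,400),interpolation=cv2.INTER_CUBIC) for a,b in((135,410),(95,50))]
cv2.imwrite('pics/crop0.png',np.hstack(cr))
E
python3 m.py
```

```text
handle n 714 c [ 453.5 -386.5] size [80.  19.7] ang 11.9 zmed 0.0758 z5-95 [0.0547 0.0788]
blade n 3488 c [ 514.9 -393.7] size [172.9 250.2] ang 87.45 zmed 0.0032 z5-95 [0.0017 0.0063]
tray n 3088 c [606.3 297.4] size [101.5 102.7] ang 2.86 zmed 0.035 z5-95 [0.0194 0.0388]
slides n 2906 c [ 603.1 -158.8] size [101.3 100.8] ang 8.66 zmed 0.0239 z5-95 [0.0203 0.0275]
pan n 8265 c [627.7  61.2] size [160.9 170.2] ang 1.08 zmed 0.0631 z5-95 [0.0609 0.0653]
housing n 15338 c [606.8  60.8] size [258.6 200.1] ang 1.16 zmed 0.0611 z5-95 [0.0494 0.0649]
bench z (120, 250) 0.0008
bench z (400, 230) 0.0003
bench z (560, 60) 0.0016
```

View pics/crop0.png

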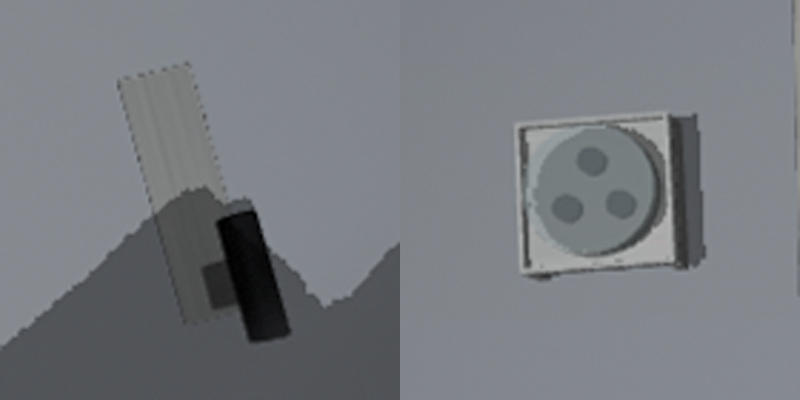

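The crop confirms both choices: a grey blade with a black handle, and a tray with a round dish holding three samples. Now I refine the lifter and tray and cross-check them in the scene view.

```bash
cat >> m.py <<'E'
print('---')
rect('handle top',(440,140,530,270),Z>.071)
rect('tray rim',(70,120,170,205),(Z>.014)&(Z<.030))
# blade by grey edges: brightness/saturation difference is weak -> corners by hand
o=[ray(c,u,v,.003)[:2]*1000 for u,v in((451.3,163),(475.8,157),(474,248))]; print(np.round(o,1))
d=o[0]-o[2]; print('blade len',np.linalg.norm(d),'w',np.linalg.norm(o[0]-o[1]),'yaw',np.degrees(np.arctan2(d[1],d[0])))
c=dict(np.load('/tmp/scene.npz')); W=pts(c); Z=W[...,2]; print('SCENE')
rect('handle top',(130,255,175,310),Z>.071)
rect('handle',(130,255,175,310),Z>.045)
rect('tray',(440,235,530,300),Z>.016)
rect('tray rim',(440,235,530,300),(Z>.016)&(Z<.03))
rect('pan',(310,230,470,350),Z>.057)
cv2.imwrite('pics/crop1.png',cv2.resize(c['color'][230:300,440:530],None,fx=5,fy=5,interpolation=cv2.INTER_CUBIC))
E
python3 m.py|sed -n '/---/,$p'
```

```text
---
handle top n 504 c [ 453.6 -386.6] size [80.  19.2] ang 12.21 zmed 0.0767 z5-95 [0.0729 0.079 ]
tray rim n 1293 c [606.3 297.5] size [101.5 102.5] ang 2.81 zmed 0.0232 z5-95 [0.019  0.0285]
[[ 595.  -332.5]
 [ 605.5 -380.4]
 [ 430.1 -366.3]]
blade len 168.28618283012622 w 49.0894292211388 yaw 11.600661965586566
SCENE
handle top n 259 c [ 456.5 -386.8] size [80.4 18.5] ang 12.36 zmed 0.0754 z5-95 [0.0726 0.0782]
handle n 387 c [ 456.8 -387. ] size [80.8 18.9] ang 12.42 zmed 0.0743 z5-95 [0.0549 0.0778]
tray n 1610 c [607.4 297.2] size [105.2 104.4] ang 3.18 zmed 0.0325 z5-95 [0.0185 0.0377]
tray rim n 696 c [607.4 297.2] size [105.2 104.4] ang 3.18 zmed 0.0222 z5-95 [0.0174 0.028 ]
pan n 4792 c [629.1  61. ] size [165.3 171.5] ang 1.06 zmed 0.0616 z5-95 [0.059  0.0641]
```

{"method": "arm_command", "body": {
  "moves": [
    [[0, 0, 0], [0, 0, 0.13], 87],
    [[0, 0, 0], [0, 0, 0.129], 87],
    [[-36, 30, 0], [0, 0, 0], 87],
    [[-36, 30, 0], [0, 0, 0], 87],
    [[-36, 30, 0], [0, 0, 0], 87],
    [[-36, 30, 0], [0, 0, 0], 87],
    [[-36, 30, 0], [0, 0, 0], 87],
    [[-35, 29, 0], [0, 0, 0], 87],
    [[0, 0, 40], [0, 0, 0], 87],
    [[0, 0, 40], [0, 0, 0], 87],
    [[0, 0, 20], [0, 0, 0], 87],
    [[0, 0, 0], [0, 0, 0], 87]
  ]
}}

```text
clock: 1.6
position: [0.4767, -0.3817, 0.1246]
eef_rot: [[-0.978, -0.208, -0.004], [-0.208, 0.978, 0.002], [0.003, 0.003, -1.0]]
contact_force: [0.3, 0.5, 0.3]
opening: 0.0871
```

```bash
cat >> h.py <<'E'
def st():
    s=arm.observe(); R=np.array(s['eef_rot']); p=np.array(s['position'])*1000
    yaw=np.degrees(np.arctan2(-R[1,0],-R[0,0]))
    print('t',round(s['clock'],2),'p',p.round(1),'yaw',yaw.round(2),'zaxis',R[:,2].round(4),'q',np.round(s['qpos'],2),'F',np.round(s['contact_force'],2),'T',np.round(s['wrist_torque'],3),'op',round(s['opening']*1000,1))
    return p,R,yaw
def go(x,y,z,yaw):
    p,R,w=st(); d=R.T@(np.array([x,y,z])-p); print('tool delta',d.round(1),'wz',-np.radians(yaw-w).round(4), 'after-turn delta',end=' ')
    a=np.radians(yaw);c,s=np.cos(a),np.sin(a);Q=np.array([[-c,-s,0],[-s,c,0],[0,0,-1]]);print((Q.T@(np.array([x,y,z])-p)).round(1))
E
python3 - <<'E'
from h import *
go(477.5,-381.9,44,12.1)
E
```

```text
t 1.6 p [ 476.7 -381.7  124.6] yaw 12.01 zaxis [-0.0038  0.0018 -1.    ] q [-0.36  0.34 -0.27 -0.   -0.97 -1.01] F [0.32 0.47 0.26] T [-0.013 -0.002 -0.056] op 87.1
tool delta [-1.  -0.6 80.6] wz -0.0016 after-turn delta [-0.7 -0.4 80.6]
```

{"method": "arm_command", "body": {
  "moves": [
    [[-1, 0, 30], [0, 0, 0], 87],
    [[0, 0, 30], [0, 0, 0], 87],
    [[0, 0, 20], [0, 0, 0], 87],
    [[0, 0, 0], [0, 0, 0], 87],
    [[0, 0, 0], [0, 0, 0], 5],
    [[0, 0, 0], [0, 0, 0], 5],
    [[0, 0, 0], [0, 0, 0], 5],
    [[0, 0, 0], [0, 0, 0], 5],
    [[0, 0, 0], [0, 0, 0], 5],
    [[0, 0, 0], [0, 0, 0], 5],
    [[0, 0, 0], [0, 0, 0], 5],
    [[0, 0, 0], [0, 0, 0], 5]
  ]
}}

```text
clock: 3.1
position: [0.4789, -0.3821, 0.0465]
eef_rot: [[-0.978, -0.208, -0.0], [-0.208, 0.978, 0.0], [0.0, 0.0, -1.0]]
contact_force: [0.4, -0.3, -0.1]
opening: 0.0179
```

```bash
python3 - <<'E'
from h import *
st()
E
```

```text
t 3.1 p [ 478.9 -382.1   46.5] yaw 12.02 zaxis [-1.e-04  1.e-04 -1.e+00] q [-0.35  0.43 -0.34 -0.   -0.8  -1.01] F [ 0.43 -0.28 -0.12] T [-0.003 -0.023 -0.058] op 17.9
```

{"method": "arm_command", "body": {
  "moves": [
    [[0, 0, -10], [0, 0, 0], 5],
    [[0, 0, -20], [0, 0, 0], 5],
    [[0, 0, -30], [0, 0, 0], 5],
    [[0, 0, -30], [0, 0, 0], 5],
    [[0, 0, -10], [0, 0, 0], 5],
    [[0, 0, 0], [0, 0, 0], 5],
    [[0, 0, 0], [0, 0, 0], 5]
  ]
}}

```text
clock: 3.98
position: [0.4781, -0.3817, 0.1452]
eef_rot: [[-0.978, -0.208, -0.002], [-0.208, 0.978, 0.001], [0.002, 0.002, -1.0]]
contact_force: [-0.4, 0.8, -1.7]
opening: 0.0177
```

```bash
python3 - <<'E'
from h import *
st()
for n in('scene','top'):
    c=cap(n,n+'1.png'); W=pts(c); p=W.reshape(-1,3)*1000
    # blade frame by nominal grasp
    a=np.radians(12.0); e=np.array([np.cos(a),np.sin(a)]); f=np.array([-e[1],e[0]])
    q=p[:,:2]-np.array([478.9,-382.1])
    s=q@e-40.7; l=q@f
    m=(p[:,2]>70)&(p[:,2]<125)&(abs(l)<32)&(s>-20)&(s<95)
    P=np.c_[s,l,p[:,2]][m]; A=np.c_[P[:,0],P[:,1],np.ones(len(P))]; r=np.linalg.lstsq(A,P[:,2],rcond=None)[0]
    print(n,len(P),'z=',r.round(4),'s max',np.percentile(P[:,0],99.5).round(1),'l range',np.percentile(P[:,1],[.5,99.5]).round(1), 'l near tip',np.median(P[P[:,0]>60][:,1]).round(1),'l near rear',np.median(P[P[:,0]<15][:,1]).round(1))
E
```

```text
t 3.98 p [ 478.1 -381.7  145.2] yaw 12.01 zaxis [-0.0019  0.0011 -1.    ] q [-0.36  0.32 -0.24 -0.   -1.01 -1.01] F [-0.42  0.83 -1.74] T [ 0.002  0.03  -0.018] op 17.7
scene 1101 z= [-2.400000e-03  2.000000e-04  1.012159e+02] s max 85.3 l range [-24.   25.7] l near tip 0.5 l near rear 0.2Traceback (most recent call last):
  File "<stdin>", line 11, in <module>
    return _quantile_unchecked(
        a, q, axis, out, overwrite_input, method, keepdims, weights)
    return _ureduce(a,
                    func=_quantile_ureduce_func,
    ...<5 lines>...
                    overwrite_input=overwrite_input,
                    method=method)
    r = func(a, **kwargs)
    result = _quantile(arr,
                       quantiles=q,
    ...<2 lines>...
                       out=out,
                       weights=wgt)
    slices_having_nans = np.isnan(arr[-1, ...])
                                  ~~~^^^^^^^^^
IndexError: index -1 is out of bounds for axis 0 with size 0
```

{"method": "arm_command", "body": {
  "moves": [
    [[0, 15, 0], [0, 0, 0.04], 5],
    [[2, 30, 0], [0, 0, 0.04], 5],
    [[2, 40, 0], [0, 0, 0.04], 5],
    [[2, 40, 0], [0, 0, 0.037], 5],
    [[2, 40, 0], [0, 0, 0], 5],
    [[2, 40, 0], [0, 0, 0], 5],
    [[2, 40, 0], [0, 0, 0], 5],
    [[2, 40, 0], [0, 0, 0], 5],
    [[2, 40, 0], [0, 0, 0], 5],
    [[2, 40, 0], [0, 0, 0], 5],
    [[2, 40, 0], [0, 0, 0], 5],
    [[2, 40, 0], [0, 0, 0], 5],
    [[2, 40, 0], [0, 0, 0], 5],
    [[2, 40, 0], [0, 0, 0], 5],
    [[2, 40, 0], [0, 0, 0], 5],
    [[2, 40, 0], [0, 0, 0], 5],
    [[2, 36, 0], [0, 0, 0], 5],
    [[2, 20, 0], [0, 0, 0], 5],
    [[0, 10, 0], [0, 0, 0], 5],
    [[0, 0, 0], [0, 0, 0], 5]
  ]
}}

```text
clock: 6.58
position: [0.3992, 0.2844, 0.1463]
eef_rot: [[-0.999, -0.053, -0.0], [-0.053, 0.999, -0.001], [0.0, -0.001, -1.0]]
contact_force: [-0.2, -0.5, -2.2]
opening: 0.0177
```

```bash
python3 - <<'E'
from h import *
go(406.4,286.8,52.5,3.0)
E
```

```text
t 6.58 p [399.2 284.4 146.3] yaw 3.04 zaxis [-5.e-04 -7.e-04 -1.e+00] q [ 1.02  0.13 -0.5  -0.   -0.95 -2.54] F [-0.21 -0.52 -2.18] T [-0.101  0.018 -0.001] op 17.7
tool delta [-7.4  2.1 93.8] wz 0.0007 after-turn delta [-7.3  2.  93.8]
```

{"method": "arm_command", "body": {
  "moves": [
    [[-3, 1, 15], [0, 0, 0], 5],
    [[-4, 1, 30], [0, 0, 0], 5],
    [[0, 0, 30], [0, 0, 0], 5],
    [[0, 0, 14], [0, 0, 0], 5],
    [[0, 0, 4], [0, 0, 0], 5],
    [[0, 0, 0], [0, 0, 0], 5]
  ]
}}

```text
clock: 7.32
position: [0.4065, 0.2871, 0.0539]
eef_rot: [[-0.999, -0.053, 0.0], [-0.053, 0.999, 0.0], [-0.0, 0.0, -1.0]]
contact_force: [0.2, 0.5, -1.3]
opening: 0.0179
```

```bash
cat > b.py <<'E'
from h import *
import sys
# blade/tray state relative to tool
def look(tag,tr=None):
    p,R,yaw=st(); a=np.radians(yaw); e=np.array([np.cos(a),np.sin(a)]); f=np.array([-e[1],e[0]])
    for n in('scene','top'):
        c=cap(n,f'{n}_{tag}.png'); W=pts(c).reshape(-1,3)*1000; q=W[:,:2]-p[:2]; s=q@e-40.7; l=q@f
        z0=p[2]-46.5
        m=(abs(W[:,2]-z0-3)<6)&(abs(l)<32)&(s>-22)&(s<95)
        if z0<8: m&=W[:,2]>z0-1.5
        P=np.c_[s,l,W[:,2]][m]
        if len(P)>50:
            r=np.linalg.lstsq(np.c_[P[:,:2],np.ones(len(P))],P[:,2],rcond=None)[0]
            print(n,'blade',len(P),'z=',r.round(3),'smax',np.percentile(P[:,0],99).round(1),'l',np.percentile(P[:,1],[1,99]).round(1))
        if tr is not None:
            x,y,zb=tr; d=np.hypot(W[:,0]-x,W[:,1]-y)
            m=(d<85)&(W[:,2]>zb+18.5)&(W[:,2]<zb+45)&(s>-32)
            P=W[m]; r=cv2.minAreaRect(P[:,:2].astype(np.float32))
            rim=P[P[:,2]<zb+30]; Ti=rim[np.hypot(*(rim[:,:2]-r[0]).T)>43]
            A=np.c_[Ti[:,:2]-np.array(r[0]),np.ones(len(Ti))]; k=np.linalg.lstsq(A,Ti[:,2],rcond=None)[0]
            print(n,'tray c',np.round(r[0],1),np.round(r[1],1),round(r[2],2),'plane',k.round(3),'s,l of centre',((np.array(r[0])-p[:2])@e-40.7).round(1),((np.array(r[0])-p[:2])@f).round(1))
E
python3 - <<'E'
from b import *
look('pre',(607,297,0))
a=cv2.imread('pics/scene_pre.png')[170:310,380:560]; b=cv2.imread('pics/top_pre.png')[110:300,40:230]
cv2.imwrite('pics/pre.png',np.hstack([cv2.resize(a,(450,350)),cv2.resize(b,(350,350))]))
E
```

```text
t 7.33 p [406.5 287.1  53.9] yaw 3.02 zaxis [ 4.e-04  3.e-04 -1.e+00] q [ 1.01  0.26 -0.59  0.   -0.72 -2.53] F [ 0.19  0.49 -1.29] T [-0.002  0.025 -0.003] op 17.9
scene blade 626 z= [3.000e-03 0.000e+00 9.931e+00] smax 84.5 l [-25.7  25.3]
scene tray c [607.4 296.6] [104.8 104.8] 3.45 plane [-4.0000e-03  2.0000e-03  2.3144e+01] s,l of centre 160.5 -1.1
top blade 1010 z= [-0.0000e+00 -1.0000e-03  1.1788e+01] smax 83.3 l [-24.2  24.7]
top tray c [606.2 297.1] [101.4 102.1] 2.87 plane [5.0000e-03 7.0000e-03 2.3866e+01] s,l of centre 159.2 -0.6
```

View pics/pre.png

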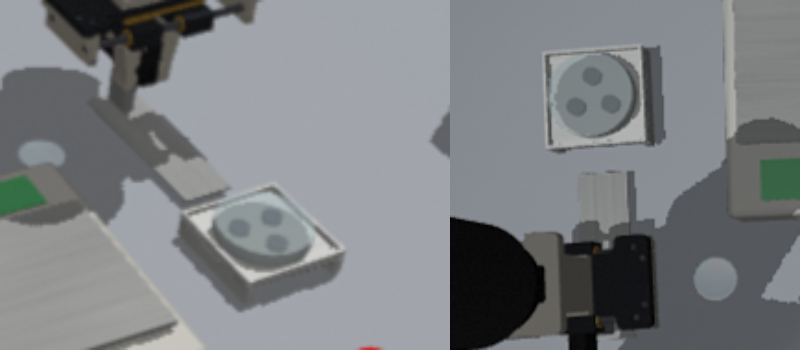

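The left crop shows the blade in front of the tray with its tip at about (225,190). The right crop shows blade (605,200) and tray (595,97) in line. The lateral error is about 1 mm and the blade is level inside the channel height, so I insert 130 mm.

{"method": "arm_command", "body": {
  "moves": [
    [[0, -1, 2], [0, 0, 0], 5],
    [[-5, 0, 0], [0, 0, 0], 5],
    [[-12, 0, 0], [0, 0, 0], 5],
    [[-12, 0, 0], [0, 0, 0], 5],
    [[-12, 0, 0], [0, 0, 0], 5],
    [[-12, 0, 0], [0, 0, 0], 5],
    [[-12, 0, 0], [0, 0, 0], 5],
    [[-12, 0, 0], [0, 0, 0], 5],
    [[-12, 0, 0], [0, 0, 0], 5],
    [[-12, 0, 0], [0, 0, 0], 5],
    [[-12, 0, 0], [0, 0, 0], 5],
    [[-10, 0, 0], [0, 0, 0], 5],
    [[-5, 0, 0], [0, 0, 0], 5],
    [[-2, 0, 0], [0, 0, 0], 5],
    [[0, 0, 0], [0, 0, 0], 5],
    [[0, 0, 0], [0, 0, 0], 5]
  ]
}}

```text
clock: 9.43
position: [0.5357, 0.2928, 0.0516]
eef_rot: [[-0.999, -0.053, -0.0], [-0.053, 0.999, -0.0], [0.0, -0.0, -1.0]]
contact_force: [0.4, -0.5, -2.1]
opening: 0.0179
```

```bash
python3 - <<'E'
from b import *
look('in',(607,297,0))
E
```

```text
t 9.43 p [535.7 292.8  51.6] yaw 3.03 zaxis [-1.e-04 -0.e+00 -1.e+00] q [ 0.82  0.42 -0.34 -0.   -0.81 -2.34] F [ 0.43 -0.5  -2.13] T [-0.029  0.006 -0.014] op 17.9
scene blade 94 z= [ 0.101 -0.025 -0.465] smax 85.8 l [-24.5  24.8]
scene tray c [606.7 297.6] [106.2 106.7] 2.27 plane [-4.0000e-03  2.0000e-03  2.3142e+01] s,l of centre 30.4 1.0
top tray c [627.8 297.6] [ 58.8 100.9] 3.99 plane [ 1.70e-02 -5.00e-03  2.39e+01] s,l of centre 51.5 -0.2
```

{"method": "arm_command", "body": {
  "moves": [
    [[0, 0, -4], [0, 0, 0], 5],
    [[0, 0, -3], [0, 0, 0], 5],
    [[0, 0, -3], [0, 0, 0], 5],
    [[0, 0, -3], [0, 0, 0], 5],
    [[0, 0, -4], [0, 0, 0], 5],
    [[0, 0, -6], [0, 0, 0], 5],
    [[0, 0, -5], [0, 0, 0], 5],
    [[0, 0, -2], [0, 0, 0], 5],
    [[0, 0, 0], [0, 0, 0], 5],
    [[0, 0, 0], [0, 0, 0], 5]
  ]
}}

```text
clock: 10.78
position: [0.5359, 0.2927, 0.0814]
eef_rot: [[-0.999, -0.053, -0.0], [-0.053, 0.999, -0.0], [0.0, -0.0, -1.0]]
contact_force: [0.2, 0.6, -2.7]
opening: 0.018
```

```bash
python3 - <<'E'
from b import *
look('up',(607,297,20))
E
```

```text
t 10.78 p [535.9 292.7  81.4] yaw 3.02 zaxis [-3.e-04 -2.e-04 -1.e+00] q [ 0.82  0.38 -0.31 -0.   -0.87 -2.34] F [ 0.21  0.6  -2.72] T [-0.012  0.072  0.003] op 18.0
scene blade 167 z= [-3.6000e-02  3.0000e-03  4.2201e+01] smax 85.7 l [-31.7  30.7]
scene tray c [603.9 296.5] [118.4 106.5] 3.36 plane [-1.000e-03  2.000e-03  4.444e+01] s,l of centre 27.4 0.2
top blade 51 z= [-1.2200e-01  2.1000e-02  5.1607e+01] smax 83.8 l [-31.2  30.2]
top tray c [606.5 296.9] [100.9 101.7] 2.84 plane [6.3000e-02 1.0000e-03 4.2572e+01] s,l of centre 30.0 0.4
```

{"method": "arm_command", "body": {
  "moves": [
    [[0, 0, -4], [0, 0, 0], 5],
    [[0, 0, -10], [0, 0, 0], 5],
    [[0, 0, -14], [0, 0, 0], 5],
    [[0, 0, -14], [0, 0, 0], 5],
    [[0, 0, -14], [0, 0, 0], 5],
    [[0, 0, -10], [0, 0, 0], 5],
    [[0, 0, -4], [0, 0, 0], 5],
    [[0, 0, 0], [0, 0, 0], 5],
    [[0, -3, 0], [0, 0, 0.004], 5],
    [[-1, -8, 0], [0, 0, 0.005], 5],
    [[-1, -14, 0], [0, 0, 0.005], 5],
    [[-1, -18, 0], [0, 0, 0.005], 5],
    [[-1, -18, 0], [0, 0, 0.005], 5],
    [[-2, -18, 0], [0, 0, 0.005], 5],
    [[-2, -18, 0], [0, 0, 0.0045], 5],
    [[-2, -18, 0], [0, 0, 0], 5],
    [[-1, -18, 0], [0, 0, 0], 5],
    [[-1, -18, 0], [0, 0, 0], 5],
    [[-1, -18, 0], [0, 0, 0], 5],
    [[-1, -18, 0], [0, 0, 0], 5]
  ]
}}

```text
clock: 13.38
position: [0.5552, 0.1052, 0.1516]
eef_rot: [[-1.0, -0.019, 0.0], [-0.019, 1.0, 0.0], [-0.0, 0.0, -1.0]]
contact_force: [0.3, -0.2, -4.2]
opening: 0.0179
```

{"method": "arm_command", "body": {
  "moves": [
    [[-1, -14, 0], [0, 0, 0], 5],
    [[-1, -9, 0], [0, 0, 0], 5],
    [[-1, -4, 0], [0, 0, 0], 5],
    [[0, -1, 0], [0, 0, 0], 5],
    [[0, 0, 0], [0, 0, 0], 5],
    [[0, 0, 0], [0, 0, 0], 5]
  ]
}}

```text
clock: 14.12
position: [0.5587, 0.0787, 0.1515]
eef_rot: [[-1.0, -0.02, -0.0], [-0.02, 1.0, -0.0], [0.0, -0.0, -1.0]]
contact_force: [-0.7, -0.5, -3.4]
opening: 0.018
```

```bash
python3 - <<'E'
from b import *
go(557.8,59.8,151.5,1.1)
look('over',(628,61,92))
a=cv2.imread('pics/scene_over.png')[150:370,250:500]; b=cv2.imread('pics/top_over.png')[60:260,140:340]
cv2.imwrite('pics/over.png',np.hstack([cv2.resize(a,(450,396)),cv2.resize(b,(350,396))]))
E
```

```text
t 14.12 p [558.7  78.7 151.5] yaw 1.13 zaxis [-0. -0. -1.] q [ 0.49  0.24 -0.34 -0.   -0.99 -2.04] F [-0.66 -0.54 -3.38] T [-0.087  0.096  0.008] op 18.0
tool delta [  1.3 -18.9   0. ] wz 0.0006 after-turn delta [  1.2 -18.9   0. ]
t 14.12 p [558.7  78.7 151.5] yaw 1.13 zaxis [-0. -0. -1.] q [ 0.49  0.24 -0.34 -0.   -0.99 -2.04] F [-0.66 -0.54 -3.38] T [-0.087  0.096  0.008] op 18.0
scene blade 220 z= [-3.1000e-02 -4.0000e-03  1.1242e+02] smax 85.7 l [-31.6  31.2]
scene tray c [627.   80.6] [113.2 103. ] 2.07 plane [-1.00000e-03  5.00000e-03  1.15199e+02] s,l of centre 27.7 0.5
top tray c [657.2  43. ] [48.6 29.1] 9.76 plane [0. 0. 0.] s,l of centre 57.1 -37.7
```

View pics/over.png

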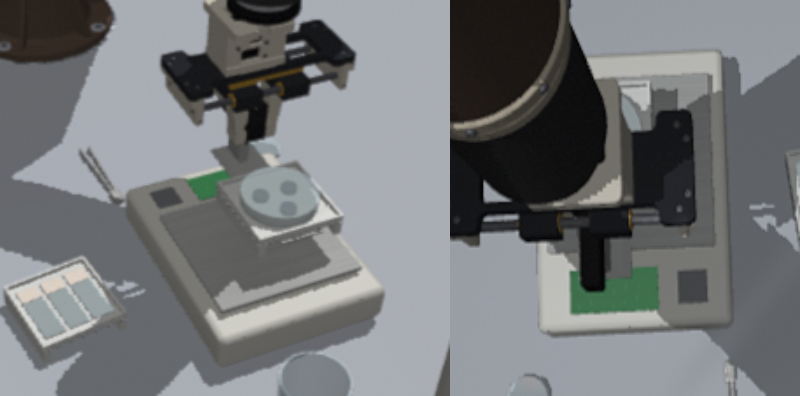

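The tray rides level on the blade over the pan (left crop, dish at (280,195)). It is about 19 mm short in -y, so I correct that and lower close to the pan.

{"method": "arm_command", "body": {
  "moves": [
    [[0, -4, 0], [0, 0, 0], 5],
    [[1, -8, 0], [0, 0, 0], 5],
    [[0, -5, 3], [0, 0, 0], 5],
    [[0, -2, 6], [0, 0, 0], 5],
    [[0, 0, 7], [0, 0, 0], 5],
    [[0, 0, 5], [0, 0, 0], 5],
    [[0, 0, 2], [0, 0, 0], 5],
    [[0, 0, 0], [0, 0, 0], 5],
    [[0, 0, 0], [0, 0, 0], 5]
  ]
}}

```text
clock: 15.35
position: [0.5582, 0.0595, 0.1287]
eef_rot: [[-1.0, -0.019, 0.0], [-0.019, 1.0, 0.0], [-0.0, 0.0, -1.0]]
contact_force: [0.2, 0.1, -3.2]
opening: 0.0181
```

```bash
python3 - <<'E'
from b import *
go(557.8,59.8,121.5,1.1)
look('near',(628,61,69))
E
```

```text
t 15.35 p [558.2  59.5 128.7] yaw 1.11 zaxis [ 3.e-04  1.e-04 -1.e+00] q [ 0.45  0.26 -0.37  0.   -0.94 -2.01] F [ 0.18  0.1  -3.21] T [-0.014  0.097  0.002] op 18.1
tool delta [0.4 0.3 7.2] wz 0.0002 after-turn delta [0.4 0.3 7.2]
t 15.35 p [558.2  59.5 128.7] yaw 1.11 zaxis [ 3.e-04  1.e-04 -1.e+00] q [ 0.45  0.26 -0.37  0.   -0.94 -2.01] F [ 0.18  0.1  -3.21] T [-0.014  0.097  0.002] op 18.1
scene blade 218 z= [-3.2000e-02 -4.0000e-03  8.9911e+01] smax 85.8 l [-31.7  31.2]
scene tray c [629.1  61.7] [115.9 103. ] 1.61 plane [-2.0000e-03  2.0000e-03  9.2085e+01] s,l of centre 30.2 0.9
top tray c [655.2  21.9] [48.8 24. ] 8.08 plane [0. 0. 0.] s,l of centre 55.5 -39.5
```

{"method": "arm_command", "body": {
  "moves": [
    [[0, 0, 2], [0, 0, 0], 5],
    [[0, 0, 2], [0, 0, 0], 5],
    [[0, 0, 2], [0, 0, 0], 5],
    [[0, 0, 1], [0, 0, 0], 5],
    [[0, 0, 1], [0, 0, 0], 5],
    [[0, 0, 1], [0, 0, 0], 5],
    [[0, 0, 1], [0, 0, 0], 5],
    [[0, 0, 2], [0, 0, 0], 5],
    [[0, 0, 1], [0, 0, 0], 5],
    [[0, 0, 0], [0, 0, 0], 5],
    [[0, 0, 0], [0, 0, 0], 5]
  ]
}}

```text
clock: 16.82
position: [0.5581, 0.0594, 0.1156]
eef_rot: [[-1.0, -0.019, -0.0], [-0.019, 1.0, -0.0], [0.0, -0.0, -1.0]]
contact_force: [-0.1, -0.0, -1.7]
opening: 0.0177
```

```bash
python3 - <<'E'
from b import *
look('down',(628,61,62))
E
```

```text
t 16.82 p [558.1  59.4 115.6] yaw 1.11 zaxis [-0. -0. -1.] q [ 0.45  0.27 -0.39  0.   -0.91 -2.01] F [-0.1  -0.03 -1.7 ] T [-0.037 -0.008  0.009] op 17.7
scene blade 122 z= [ 1.0000e-01 -1.5000e-02  6.3506e+01] smax 85.8 l [-25.1  24.1]
scene tray c [629.6  60.7] [105.  103.5] 0.43 plane [-2.000e-03  1.000e-03  8.502e+01] s,l of centre 30.8 -0.1
top tray c [660.3  22.3] [59.1 35.2] 30.84 plane [0. 0. 0.] s,l of centre 60.8 -39.0
```

{"method": "arm_command", "body": {
  "moves": [
    [[4, 0, 0], [0, 0, 0], 5],
    [[8, 0, 0], [0, 0, 0], 5],
    [[12, 0, 0], [0, 0, 0], 5],
    [[12, 0, 0], [0, 0, 0], 5],
    [[12, 0, 0], [0, 0, 0], 5],
    [[12, 0, 0], [0, 0, 0], 5],
    [[12, 0, 0], [0, 0, 0], 5],
    [[12, 0, 0], [0, 0, 0], 5],
    [[12, 0, 0], [0, 0, 0], 5],
    [[12, 0, 0], [0, 0, 0], 5],
    [[12, 0, 0], [0, 0, 0], 5],
    [[8, 0, 0], [0, 0, 0], 5],
    [[5, 0, 0], [0, 0, 0], 5],
    [[2, 0, 0], [0, 0, 0], 5],
    [[0, 0, 0], [0, 0, 0], 5],
    [[0, 0, 0], [0, 0, 0], 5]
  ]
}}

```text
clock: 18.92
position: [0.4233, 0.0568, 0.1155]
eef_rot: [[-1.0, -0.019, -0.0], [-0.019, 1.0, -0.0], [0.0, -0.0, -1.0]]
contact_force: [0.5, -0.4, -1.7]
opening: 0.0182
```

```bash
python3 - <<'E'
from b import *
look('out',(628,61,62))
E
```

```text
t 18.93 p [423.3  56.8 115.5] yaw 1.1 zaxis [-0.e+00 -1.e-04 -1.e+00] q [ 0.6   0.06 -0.67  0.   -0.85 -2.15] F [ 0.5 -0.4 -1.7] T [-0.034  0.109 -0.014] op 18.2
scene blade 756 z= [0.0000e+00 2.0000e-03 7.1591e+01] smax 85.4 l [-24.9  24.3]
scene tray c [627.8  61.6] [106.3 104.1] 1.84 plane [-1.0000e-03  3.0000e-03  8.5064e+01] s,l of centre 163.8 0.9
top blade 736 z= [-4.0000e-03 -0.0000e+00  7.3215e+01] smax 83.4 l [-24.4  23.6]
top tray c [627.8  61.4] [101.3 100.5] 1.03 plane [6.0000e-03 2.0000e-03 8.5768e+01] s,l of centre 163.9 0.6
```

{"method": "arm_command", "body": {
  "moves": [
    [[0, 0, -15], [0, 0, 0], 5],
    [[0, 0, -20], [0, 0, 0], 5],
    [[0, -12, -5], [0, 0, 0], 5],
    [[0, -30, 0], [0, 0, 0], 5],
    [[-4, -36, 0], [0, 0, 0], 5],
    [[-4, -36, 0], [0, 0, 0], 5],
    [[-4, -36, 0], [0, 0, 0], 5],
    [[-4, -36, 0], [0, 0, 0], 5],
    [[-5, -36, 0], [0, 0, 0], 5],
    [[-5, -36, 0], [0, 0, 0], 5],
    [[-5, -36, 0], [0, 0, 0], 5],
    [[-5, -36, 0], [0, 0, 0], 5],
    [[-5, -36, 0], [0, 0, 0], 5],
    [[-4, -36, 0], [0, 0, 0], 5],
    [[-2, -20, 0], [0, 0, 0], 5],
    [[0, -8, 0], [0, 0, 0], 5],
    [[0, 0, 0], [0, 0, 0], 5],
    [[0, 0, 0], [0, 0, 0], 5]
  ]
}}

```text
clock: 21.28
position: [0.4783, -0.3715, 0.1556]
eef_rot: [[-1.0, -0.02, 0.0], [-0.02, 1.0, 0.0], [-0.0, 0.0, -1.0]]
contact_force: [0.7, -0.4, -2.5]
opening: 0.0179
```

```bash
python3 - <<'E'
from b import *
look('back',(628,61,62))
E
```

```text
t 21.27 p [ 478.3 -371.5  155.6] yaw 1.14 zaxis [ 0.e+00  2.e-04 -1.e+00] q [-0.34  0.3  -0.24 -0.   -1.03 -1.21] F [ 0.67 -0.42 -2.49] T [-0.004  0.059  0.037] op 17.9
scene blade 1135 z= [-2.00000e-03 -4.00000e-03  1.11831e+02] smax 85.0 l [-24.1  24.8]
scene tray c [629.4  61.3] [104.6 102.7] 0.87 plane [-5.0000e-03  6.0000e-03  8.5028e+01] s,l of centre 119.0 429.7
top tray c [627.9  61.4] [101.1 100.4] 1.06 plane [6.0000e-03 2.0000e-03 8.5778e+01] s,l of centre 117.5 429.8
```

Tray square and centred. Lower 109 mm to the bench, slowly at the end, and release.

{"method": "arm_command", "body": {
  "moves": [
    [[0, 0, 15], [0, 0, 0], 5],
    [[0, 0, 25], [0, 0, 0], 5],
    [[0, 0, 25], [0, 0, 0], 5],
    [[0, 0, 20], [0, 0, 0], 5],
    [[0, 0, 12], [0, 0, 0], 5],
    [[0, 0, 6], [0, 0, 0], 5],
    [[0, 0, 2], [0, 0, 0], 5],
    [[0, 0, 2], [0, 0, 0], 5],
    [[0, 0, 1], [0, 0, 0], 5],
    [[0, 0, 0.5], [0, 0, 0], 5],
    [[0, 0, 0], [0, 0, 0], 5],
    [[0, 0, 0], [0, 0, 0], 5]
  ]
}}

```text
clock: 22.88
position: [0.4784, -0.3723, 0.0472]
eef_rot: [[-1.0, -0.019, 0.0], [-0.019, 1.0, -0.0], [-0.0, -0.0, -1.0]]
contact_force: [0.1, -0.2, -1.5]
opening: 0.0177
```

{"method": "arm_command", "body": {
  "moves": [
    [[0, 0, 0.5], [0, 0, 0], 5],
    [[0, 0, 0.3], [0, 0, 0], 5],
    [[0, 0, 0], [0, 0, 0], 5],
    [[0, 0, 0], [0, 0, 0], 25],
    [[0, 0, 0], [0, 0, 0], 50],
    [[0, 0, 0], [0, 0, 0], 80],
    [[0, 0, 0], [0, 0, 0], 80],
    [[0, 0, 0], [0, 0, 0], 80],
    [[0, 0, 0], [0, 0, 0], 80],
    [[0, 0, -10], [0, 0, 0], 80],
    [[0, 0, -30], [0, 0, 0], 80],
    [[0, 0, -50], [0, 0, 0], 80],
    [[0, 0, -50], [0, 0, 0], 80],
    [[0, 0, -20], [0, 0, 0], 80],
    [[0, -40, 0], [0, 0, 0], 80],
    [[0, -50, 0], [0, 0, 0], 80],
    [[0, -50, 0], [0, 0, 0], 80],
    [[0, -30, 0], [0, 0, 0], 80],
    [[0, 0, 0], [0, 0, 0], 80],
    [[0, 0, 0], [0, 0, 0], 80]
  ]
}}

```text
clock: 25.38
position: [0.4815, -0.5419, 0.2065]
eef_rot: [[-1.0, -0.019, -0.0], [-0.019, 1.0, 0.0], [0.0, 0.0, -1.0]]
contact_force: [-1.0, -0.0, -0.1]
opening: 0.08
```

```bash
python3 - <<'E'
from b import *
st()
for n,b1,b2,b3 in(('top',(180,75,310,240),(440,140,530,270),(320,115,410,200)),('scene',(310,230,470,350),(100,255,200,330),(240,280,330,360))):
    c=cap(n,n+'_end.png'); W=pts(c)*1000; Z=W[...,2]
    for nm,b,lo,hi in(('tray on pan',b1,80.5,110),('handle',b2,71,90),('slides',b3,17,40)):
        P=W[b[1]:b[3],b[0]:b[2]].reshape(-1,3); P=P[(P[:,2]>lo)&(P[:,2]<hi)]
        r=cv2.minAreaRect(P[:,:2].astype(np.float32)); k=np.linalg.lstsq(np.c_[P[:,:2]-P[:,:2].mean(0),np.ones(len(P))],P[:,2],rcond=None)[0]
        print(n,nm,np.round(r[0],1),np.round(r[1],1),round(r[2],2),'plane',k.round(3))
E
```

```text
t 25.38 p [ 481.5 -541.9  206.5] yaw 1.09 zaxis [-1.e-04  2.e-04 -1.e+00] q [-0.58  0.45  0.11 -0.   -1.23 -0.98] F [-1.01 -0.03 -0.1 ] T [ 0.043 -0.003 -0.013] op 80.0
top tray on pan [627.9  61.5] [101.1 100.7] 1.14 plane [2.0000e-02 5.0000e-03 9.3448e+01]
top handle [ 452.6 -371.7] [19.2 80.3] 89.53 plane [ 6.0000e-03 -1.0900e-01  7.6437e+01]
top slides [ 602.9 -158.6] [101.1 100.2] 8.57 plane [ 1.0000e-03 -0.0000e+00  2.3924e+01]
scene tray on pan [702.   57.5] [107.3 255.8] 86.89 plane [-2.8000e-02  2.1000e-02  9.1854e+01]
scene handle [ 454.5 -372.3] [82.8 17.8] 1.13 plane [2.0000e-03 1.4000e-02 7.5145e+01]
scene slides [ 597.8 -120.6] [105.9 179.4] 9.04 plane [-1.0000e-03 -0.0000e+00  2.2512e+01]
```

View pics/scene_end.png

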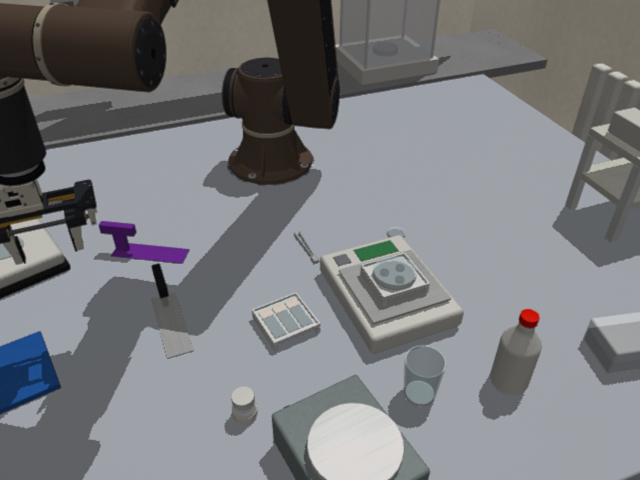

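The final picture shows the dish tray centred and square on the pan (393,278). The lifter lies flat at (170,315), and the slide tray (285,320) and purple lifter (150,248) are where they were. The gripper is clear of everything, so I hand in.

```bash
python3 -c "
from plant import arm
print(arm.hand_in())"
```

```text
the job is handed in; nothing more can be done
None
```

The dish tray is on the balance pan, the lifter lies flat on the bench, and the job was handed in at about 25.5 s of the 64 s allowed. I slid the blade under the tray, carried it level, set it down and drew the lifter out. I then laid the lifter down close to where it had been.

**Tray on the pan:** the top view puts the tray centre at (627.9, 61.5) mm and its yaw at 1.1°. The pan measured (628.3, 61.1) mm and 1.07°. The tray read level to within about 0.006 rad once the lifter was out.

**Lifter:** its handle top is at about 76 mm, as it should be lying flat, and the gripper is open and clear of everything. I set it down about 1.5 cm to the side of its first position and turned by about 11°.

**Slide tray:** it measured within 0.3 mm and 0.1° of where it started. The purple look-alike stands in the same place in the picture.

**Checks that disagreed:**
- In the last scene view, the tray and slide-tray rectangles came out wrong because the crop took in neighbouring objects. I relied on the top view and the picture for those. The scene-view tray reading just before agreed to about 1.5 mm.
- The top-view tilt fits of the handle and tray at the end (up to 0.11) included the dish and side faces, so I did not count them as tilt.
- One carry move stopped about 19 mm short because I miscounted the rows. I corrected it before lowering.

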